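Unlock the imager's filter collar and click it to the green stop

ROBOT

A 6-joint arm with a two-finger parallel gripper is mounted at the origin on the work surface. World frame = base frame: x ahead of the robot, y to its left, z up, the work surface at z = 0. Lengths are in m, angles in rad, forces in N, time in s.
With the tool pointing down it reaches from about 0.325 to 0.9 m from the base axis. Payload 6.1 kg.
Tool frame: the origin (TCP) lies between the finger pads; the fingertips stand 19 mm ahead of it and the grasp point (between the pads) is the TCP (r.nose_length is the distance from the TCP to the fingertips, in m); x points along the fingers, y is the direction in which the jaws open and shut, and the axes are right-handed (so a half turn about x gives the same grasp; the last joint's range is limited). The gripper opens to 85 mm and grips with 20 to 120 N. Pads are 22 mm wide; open, the fingers measure 114 mm over their backs; the gripper's body (76 mm by 85 mm) begins 54 mm behind the grasp point. The pads swing forward as they close: fully open they stand 13 mm farther back than shut.
Start: joints at [-1.329, 0.22, 1.526, -0, 1.395, -0.126], TCP at [0.225, -0.583, 0.25] pointing down, gripper open.
Joint ranges: [-2.98, 2.98], [-0.91, 2.08], [0.09, 2.57], [-1.24, 4.39], [0.2, 2.65], [-2.68, 2.68]. Speed limits (rad/s): [2.57, 2.57, 3.01, 3.14, 3.14, 3.14].

INTERFACE

Orientations are given as a rotation vector (axis times angle).
In Python, from station import sensors, capture, camera_model, order, r gives the robot as it stands. The module is installed in compiled form; this text tells all that it offers.
- The arm moves only by the tool drive_tool, never from a script. Its argument "plan" is a list of rows, each an object of numbers: "tx", "ty", "tz": the shift along the tool's x, y, z in mm; "turn": the turn about the tool's x in rad; "hand": the opening, from 0 (shut) to 1 (fully open). In form: [{"tx": .., "ty": .., "tz": .., "turn": .., "hand": ..}, ...]. A call has 1 to 12 rows; each row is the pose to reach, as a shift and turn from the pose commanded when the call began, along the tool's axes at that moment; what a row does not reach only later rows make up. A row lasts 1/10 s, in which the tool goes at most 50 mm and 8.59 degrees, less where a joint would pass 70% of its speed; a pose out of reach is approached as far as the arm can. A call with a gripper value outside its range is refused whole. The fingers move at their own pace and stop on an object; "newtons" is the grip in N (left out, the last holds). Time passes only in rows, so rows that repeat a pose let the fingers close. It gives the time, the measured TCP pose, the force and the opening at its end, in the units of the state.
- sensors.observe(): the state, without advancing time (a new reading comes with each control period).
- capture(name): name is "scene" or "top"; returns the picture (400x640x3 uint8, red, green, blue); there is no depth.
- camera_model(name): a dict with "vertical_fov" (degrees; the focal length in pixels is half the picture's height over the tangent of half this angle, whatever the lens; pixels are square), "cx", "cy" (the principal point, pixels), "R" (3x3) and "t" (3): a world point X has camera coordinates R X + t. Camera axes: x right, y down, z forward; pixel columns grow to the right and rows downward; lengths in m; the calibration is good to about 2 mm. A picture is of the moment at which its call begins. camera_model takes no time and is no camera call.
- order.close_job(): hands the job in, once; it reports no verdict.
The state is a dict: "t": time; "joint_positions": joint angles; "qvel": joint speeds; "effort": joint torques, N m; "tool_pos": TCP position; "orientation": TCP orientation; "contact_force": force on the tool from outside, world axes, zero at the start; "moment": the same for the moment, N m; "width": finger opening in m.
Only numpy, scipy, OpenCV 4.12 (cv2) and the standard library are available. Lean on these libraries where they do the work, as an engineer would, in place of code of your own. Each camera call takes 0.05 s, during which the arm holds its last target. There are 200 camera calls.

TASK

Slide the yellow keeper fully aside, then draw the red lock bolt that it blocks fully back from the lens barrel, then turn the blue filter collar by its orange lever until the lever points at the green stud and rests in that click. Leave the keeper and the bolt open, the collar still, and do not shift or knock over the model, vial, bottle or tube rack that stand around.

Things in the scene. Friction and masses are not known exactly. Their poses are not given: they have to be found in the camera images.
- imager: White gel imager, a fixed box 250 mm (its x) by 285 mm (its y, from -165 to +120 mm) and 60 mm high, with a black lens barrel 60 mm across standing up from its deck to 110 mm above the table; a small dark steel block (the click spring, top at 79 mm) stands by the collar on its -x side. Origin on the table, under the barrel's axis; z up. Offsets below are in this frame, heights above the table.
- keeper (a joint): Travel of the yellow keeper, m: 0 shut (it stands behind the bolt's tail and blocks it), 0.032 fully aside at its end stop. It slides along the imager's +x against about 2 N of friction and stays where it is left; it starts at 0 to 0.004.
- keeper_knob (a point): Half-height point (90 mm) on the upright yellow knob of the keeper, 14 mm in diameter, reaching from the keeper's bar (top at 75 mm) up to 106 mm. Shut it is at x 45, y -134 mm. The bar is 14 mm wide, from 59 mm on the -x side of the knob to 9 mm on its +x side.
- bolt (a joint): Travel of the red lock bolt, m: 0 locked (its nose stands between two ribs of the collar), 0.016 fully drawn at its end stop. It slides along the imager's -y, away from the barrel, against about 2 N of friction, stays where it is left, and moves only 2 mm while the keeper is shut.
- bolt_knob (a point): Half-height point (90 mm) on the upright red knob of the bolt, 14 mm in diameter, reaching from the bolt's body (top at 75 mm, 16 mm wide) up to 106 mm. Locked it is at x 0, y -95 mm; the collar's ribs end 48 mm nearer the barrel, so there is room for closed fingers on the barrel side of it.
- collar (a joint): Angle of the collar about the barrel, rad, counter-clockwise positive seen from above. At 0 (the start) the lever points along the imager's +x. A spring ball clicks between the ribs every 20 degrees (0.349 rad), from -60 to +60 degrees, with end stops just beyond. To leave a click takes about 2 N at the lever; past the half-way angle the collar snaps into the next click by itself.
- lever_knob (a point): Half-height point (90 mm) on the upright orange knob of the lever, 12 mm in diameter, 72 mm from the barrel's axis, top at 110 mm. The lever's flat bar (10 mm wide, top at 78 mm) runs from the knob to the blue collar (ribbed, 94 mm across, from 66 to 88 mm high).
- pointer (a point): Point in line with the lever's tip, 96 mm from the barrel's axis (the radius of the studs), 66 mm high; it turns with the collar.
- mark_go: The green stud, 14 mm across and 5 mm high, on the deck 96 mm from the barrel's axis, at one of the clicks -60, -40, +40 or +60 degrees. Six like it in grey stand at the other clicks. Origin at the centre of its underside.
- protein_mid (a point): Centre of a loose black lumpy plastic model of a protein, 60 by 32 by 34 mm, on the deck on the -x side of the barrel (it may swap places with the vial).
- vial_mid (a point): Centre of a loose upright glass vial with a blue cap, 28 mm across, 46 mm high, on the deck on the -x side of the barrel.
- flask_mid (a point): Centre of a loose amber bottle, 64 mm across, 145 mm high, upright on the table close beside the imager, on its -y or its +y side (it may swap places with the rack).
- rack_mid (a point): Centre of a loose blue tube rack, 120 by 80 by 47 mm, on the table close beside the imager.
There are look-alikes about, which are no part of the job. There is more than one size of the part that bears protein_mid; the job needs the largest.

How it is judged:
On the way, in this order (a step that is already met when the one before it is completed fails the run):
1. the keeper is slid aside (value of joint keeper above 0.026 m), for 0.1 s.
2. the bolt is drawn back, the keeper still aside (value of joint keeper above 0.026 m and value of joint bolt above 0.012 m), for 0.1 s.
3. the lever points at the green stud (all of step 2 and horizontal distance between pointer and mark_go below 0.009 m), for 0.2 s.
At the end, for the whole second after the job is handed in: The keeper is aside (more than 26 mm), the bolt is drawn (more than 12 mm), the point in line with the lever is within 9 mm of the green stud's centre and the collar is still (under 0.05 rad/s); the model, vial, bottle and rack are within 20 mm of where they stood and tilted less than 0.35 rad (all of step 3 and velocity of joint collar between -0.05 and 0.05 rad/s and distance of each of protein_mid, vial_mid, flask_mid, rack_mid from where it was at the start of the episode below 0.02 m and angle between each of protein_mid, vial_mid, flask_mid, rack_mid's own z axis and vertical below 0.35 rad); the robot touches nothing.
It fails at once if the black model is shifted by 20 mm or more, or tipped by more than 0.35 rad (distance of protein_mid from where it was at the start of the episode above 0.02 m or angle between protein_mid's own z axis and vertical above 0.35 rad).
It fails at once if the small vial is shifted by 20 mm or more, or tipped by more than 0.35 rad (distance of vial_mid from where it was at the start of the episode above 0.02 m or angle between vial_mid's own z axis and vertical above 0.35 rad).
It fails at once if the amber bottle is shifted by 20 mm or more, or tipped by more than 0.35 rad (distance of flask_mid from where it was at the start of the episode above 0.02 m or angle between flask_mid's own z axis and vertical above 0.35 rad).
It fails at once if the tube rack is shifted by 20 mm or more, or tipped by more than 0.35 rad (distance of rack_mid from where it was at the start of the episode above 0.02 m or angle between rack_mid's own z axis and vertical above 0.35 rad).
It also fails if it takes over 48 s, if anything falls off the work surface, if the arm or the gripper's body presses on something with over 40 N, if the wrist force passes 120 N, or if a joint passes its speed limit or range.

## Working session

There is one attempt and no reset: what is moved stays moved. The work goes in short steps, Python scripts to look and compute and a tool call to move; the robot and the scene stay as the last step left them, time stands still between calls to the robot, and variables do not carry over. Pictures are saved under pics/ and viewed, about 8 in all and at most 12, crops included, and the job is handed in when it is done.

Besides the shell and the picture viewer there is one more tool, called after "Emit:" by a JSON object that holds its "name" and its "arguments". drive_tool: Moves the arm, as the interface text tells. Its arguments: {"type":"object","properties":{"plan":{"type":"array"},"newtons":{"type":"number"}},"required":["plan"]}

```bash
mkdir -p pics; ls; python3 - <<'E'
from station import sensors, capture, camera_model, order, r
import cv2,numpy as np
print(sensors.observe())
for n in("scene","top"):
    m=camera_model(n);print(n,m)
    cv2.imwrite(f"pics/{n}0.png",cv2.resize(capture(n)[:,:,::-1],(800,500)) if 0 else capture(n)[:,:,::-1])
E
```

```text
pics
{'t': 0.0, 'joint_positions': array([-1.32913390e+00,  2.21215069e-01,  1.52759714e+00, -2.20610715e-05,
        1.39468904e+00, -1.26113332e-01]), 'qvel': array([-2.51027286e-05,  1.15362683e-03,  4.01068388e-04,  2.97162529e-04,
       -3.31005609e-04, -9.33230266e-04]), 'effort': array([ 8.67280542e-04, -4.96899354e+01, -3.89391804e+01, -1.14952468e-04,
        1.09733571e-02,  3.90938192e-05]), 'tool_pos': array([ 0.22456058, -0.58266638,  0.24921344]), 'orientation': array([ 2.0213097 ,  0.37792826, -2.02158088]), 'contact_force': array([ 0.45032987, -0.72516024,  0.32086334]), 'moment': array([-0.02772377,  0.03179716,  0.02944032]), 'width': 0.0853373319027153}
scene {'vertical_fov': 51.550029850176436, 'cx': 319.80604568241336, 'cy': 197.7707608847683, 'R': array([[ 0.7326856 ,  0.68052648, -0.00745202],
       [ 0.33637648, -0.37163347, -0.86529731],
       [-0.59162715,  0.63148419, -0.50120359]]), 't': array([-0.41790021, -0.07641616,  1.24016636])}
top {'vertical_fov': 43.20683715086436, 'cx': 316.3608068460352, 'cy': 197.8090313105863, 'R': array([[ 4.93757419e-03, -9.99987276e-01,  1.03317430e-03],
       [-9.79676392e-01, -5.04446233e-03, -2.00521123e-01],
       [ 2.00523783e-01, -2.20885536e-05, -9.79688834e-01]]), 't': array([0.01841161, 0.54415537, 0.92488838])}
```

View pics/scene0.png

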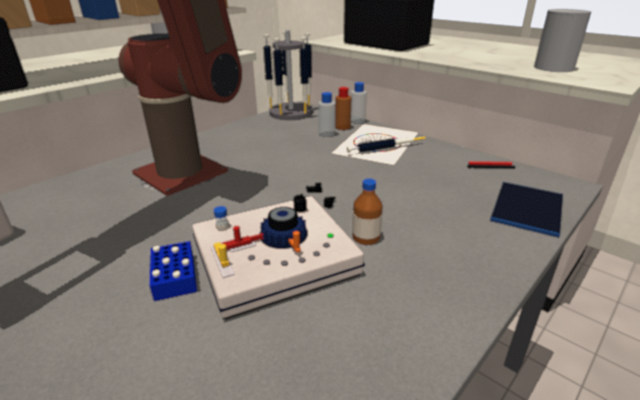

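View pics/top0.png

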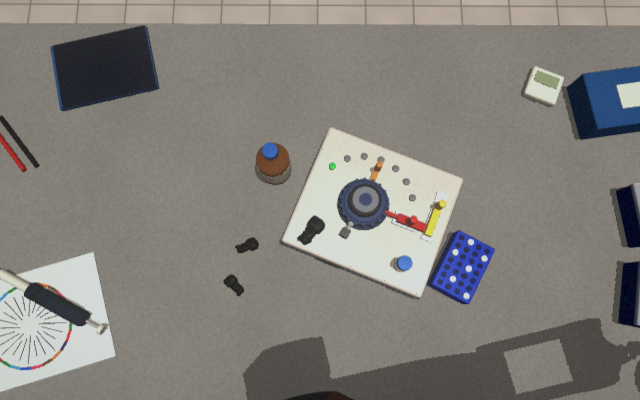

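The scene view shows the imager, with the bottle to its right and the rack to its left. In the top view: barrel (365,200), orange lever (378,166), red knob (~410,220), yellow knob (441,204), green stud (332,166), black model (312,230), vial (404,263), bottle (272,160), rack (463,267). The look-alikes are two small black models on the table (247,245) and (234,285), pens at the left, and other bottles in the background. Next, one close crop.

```bash
python3 - <<'E'
import cv2
im=cv2.imread("pics/top0.png")[115:305,265:485]
cv2.imwrite("pics/c1.png",cv2.resize(im,None,fx=3,fy=3,interpolation=cv2.INTER_CUBIC))
E
```

```text
(no output)
```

View pics/c1.png

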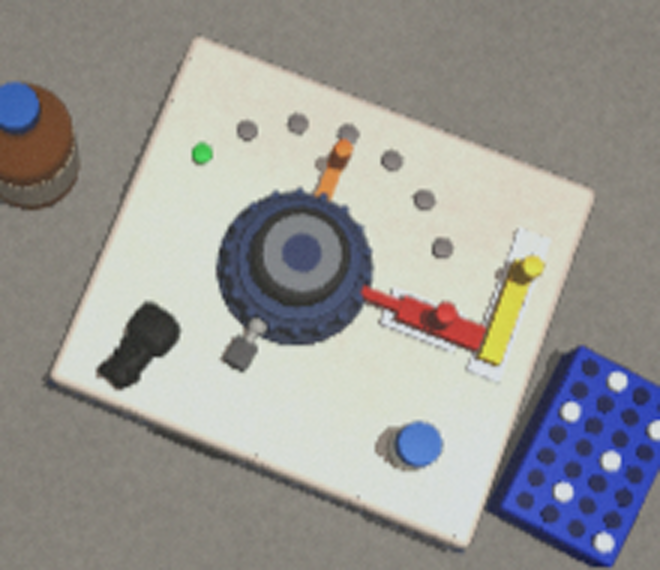

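The crop shows seven studs in an arc around the lever. The green one (203,153) is the leftmost, so it sits at +60°. The red knob top is at (446,314), the yellow at (533,266) and the lever top at (344,148). Now I'll fit the imager pose.

```bash
cat > h.py <<'E'
import numpy as np
from station import sensors, capture, camera_model
def proj(n,X):
    m=camera_model(n);f=200/np.tan(np.radians(m["vertical_fov"]/2))
    c=np.atleast_2d(X)@np.array(m["R"]).T+m["t"]
    return c[:,:2]/c[:,2:]*f+[m["cx"],m["cy"]]
def ray(n,uv,z):
    m=camera_model(n);f=200/np.tan(np.radians(m["vertical_fov"]/2));R=np.array(m["R"])
    d=R.T@np.array([(uv[0]-m["cx"])/f,(uv[1]-m["cy"])/f,1]);o=-R.T@m["t"]
    return o+d*(z-o[2])/d[2]
def w(p,P):
    P=np.atleast_2d(np.array(P,float));c,s=np.cos(p[2]),np.sin(p[2])
    return np.c_[P[:,0]*c-P[:,1]*s+p[0],P[:,0]*s+P[:,1]*c+p[1],P[:,2]]
E
python3 - <<'E'
from h import *
from scipy.optimize import least_squares
px=lambda u:np.array([265+(u[0]+.5)/3-.5,115+(u[1]+.5)/3-.5])
S=[(442,247),(424,199),(392,159),(347,133),(298,123),(247,130),(203,153)]
P=[[.096*np.cos(a),.096*np.sin(a),.065] for a in np.radians(range(-60,61,20))]
S+=[(344,147),(446,313),(301,252)];P+=[[.072,0,.11],[0,-.095,.106],[0,0,.11]]
U=np.array([px(s) for s in S])
o=least_squares(lambda p:(proj("top",w(p,P))-U).ravel(),[.5,-.1,0])
p=o.x;print(p,np.degrees(p[2]));print(o.fun.reshape(-1,2).round(2))
c,s=np.cos(p[2]),np.sin(p[2])
def im(uv,z):
    X=ray("top",px(uv),z);d=X[:2]-p[:2];return X.round(4),np.array([d[0]*c+d[1]*s,-d[0]*s+d[1]*c]).round(4)
for n,uv,z in[("keeper",(533,265),.106),("red",(446,313),.106),("lever",(344,147),.11),("cornA",(200,38),.06),("B",(594,190),.06),("C",(465,549),.06),("D",(50,380),.06),("vial",(419,444),.106),("model",(140,343),.085),("bottlecap",(16,107),.145),("rack",(590,455),.047)]:print(n,im(uv,z))
print(sensors.observe()["tool_pos"])
E
```

```text
[ 0.53096118 -0.06788521 -0.38355556] -21.976114753880196
[[ 0.19  0.1 ]
 [ 0.31  0.02]
 [-0.    0.16]
 [ 0.26 -0.01]
 [-0.16 -0.17]
 [-0.04 -0.29]
 [-0.44 -0.28]
 [-0.28  0.18]
 [ 0.13 -0.15]
 [ 0.05  0.38]]
keeper (array([ 0.5251, -0.2099,  0.106 ]), array([ 0.0477, -0.1339]))
red (array([ 0.4951, -0.1557,  0.106 ]), array([-0.0003, -0.0949]))
lever (array([ 0.5981, -0.0954,  0.11  ]), array([ 0.0725, -0.0004]))
cornA (array([ 0.6862, -0.0079,  0.06  ]), array([0.1215, 0.1137]))
B (array([ 0.5839, -0.2635,  0.06  ]), array([ 0.1223, -0.1616]))
C (array([ 0.3549, -0.1715,  0.06  ]), array([-0.1245, -0.162 ]))
D (array([0.4584, 0.0872, 0.06  ]), array([-0.1253,  0.1167]))
vial (array([ 0.4159, -0.137 ,  0.106 ]), array([-0.0809, -0.1071]))
model (array([0.4788, 0.0302, 0.085 ]), array([-0.0851,  0.0714]))
bottlecap (array([0.6121, 0.1047, 0.145 ]), array([0.0107, 0.1904]))
rack (array([ 0.4139, -0.2556,  0.047 ]), array([-0.0383, -0.2179]))
[ 0.22458259 -0.58270209  0.24931056]
```

```bash
cat >> h.py <<'E'
from scipy.spatial.transform import Rotation as Ro
p0=np.array([.53096,-.06789,-.38356])
def go(x,y,z,jaw=None,note=""):
    "imager-frame mm target, jaw angle deg in imager frame -> tool shifts"
    s=sensors.observe();R=Ro.from_rotvec(s["orientation"]).as_matrix()
    d=R.T@(w(p0,[[x/1e3,y/1e3,z/1e3]])[0]-s["tool_pos"])*1e3
    yaw=np.arctan2(R[1,1],R[0,1]);t=0
    if jaw is not None: t=-((np.radians(jaw)+p0[2]-yaw+np.pi/2)%np.pi-np.pi/2)
    print(note,"t%.2f"%s["t"],"d",d.round(1),"turn",round(t,3))
def here():
    s=sensors.observe();d=s["tool_pos"][:2]-p0[:2];c,q=np.cos(p0[2]),np.sin(p0[2])
    R=Ro.from_rotvec(s["orientation"]).as_matrix();f=s["contact_force"]
    print("t%.2f"%s["t"],"imager mm",np.round([1e3*(d[0]*c+d[1]*q),1e3*(-d[0]*q+d[1]*c),1e3*s["tool_pos"][2]],1),
     "jaw",round(np.degrees(np.arctan2(R[1,1],R[0,1])-p0[2]),1),"F imager",np.round([f[0]*c+f[1]*q,-f[0]*q+f[1]*c,f[2]],1),"width",s["width"],"q6",s["joint_positions"][5])
E
python3 -c "
from h import *
from station import r
print(r.nose_length);here();print(Ro.from_rotvec(sensors.observe()['orientation']).as_matrix().round(3))
go(20,-134,200,0)"
```

```text
0.019
t0.10 imager mm [ -91.5 -592.1  249.3] jaw -46.9 F imager [ 1.2 -0.6 -0.5] width 0.08572002102839804 q6 -0.12613294474499476
[[-0.     0.36  -0.933]
 [ 0.002 -0.933 -0.36 ]
 [-1.    -0.002 -0.   ]]
 t0.10 d [  49.8 -258.6 -394.1] turn -0.819
```

Emit:
{"name": "drive_tool", "arguments": {"plan": [{"tx": 4, "ty": -21, "tz": -32, "turn": -0.07, "hand": 0}, {"tx": 8, "ty": -43, "tz": -66, "turn": -0.14, "hand": 0}, {"tx": 12, "ty": -65, "tz": -99, "turn": -0.21, "hand": 0}, {"tx": 16, "ty": -86, "tz": -132, "turn": -0.28, "hand": 0}, {"tx": 20, "ty": -108, "tz": -165, "turn": -0.35, "hand": 0}, {"tx": 24, "ty": -130, "tz": -198, "turn": -0.42, "hand": 0}, {"tx": 28, "ty": -152, "tz": -231, "turn": -0.49, "hand": 0}, {"tx": 32, "ty": -173, "tz": -264, "turn": -0.56, "hand": 0}, {"tx": 36, "ty": -195, "tz": -297, "turn": -0.63, "hand": 0}, {"tx": 40, "ty": -216, "tz": -330, "turn": -0.7, "hand": 0}, {"tx": 45, "ty": -238, "tz": -362, "turn": -0.77, "hand": 0}, {"tx": 50, "ty": -258.5, "tz": -394, "turn": -0.819, "hand": 0}], "newtons": 40}}

```text
t: 1.3
tool_pos: [0.4999, -0.1987, 0.1998]
orientation: [1.484, 1.005, -1.485]
contact_force: [0.7, -0.5, -0.4]
width: -0.0001
```

Emit:
{"name": "drive_tool", "arguments": {"plan": [{"tx": 0, "hand": 0}, {"tx": 0, "hand": 0}, {"tx": 0, "hand": 0}]}}

```text
schema error: expected keys tx, ty, tz, turn, hand
```

```bash
python3 -c "
from h import *
import cv2
here();go(20,-134,102,0)
a=capture('top')[110:310,260:490,::-1];b=capture('scene')[190:320,140:340,::-1]
a=cv2.resize(a,None,fx=2.2,fy=2.2);cv2.imwrite('pics/c2.png',cv2.resize(b,None,fx=3.8,fy=3.8))"
```

```text
t1.30 imager mm [  20.1 -132.9  199.8] jaw 0.1 F imager [ 0.8 -0.2 -0.4] width -0.00013839736822499713 q6 -0.1436295162535365
 t1.30 d [97.8 -0.1  1.1] turn 0.002
```

View pics/c2.png

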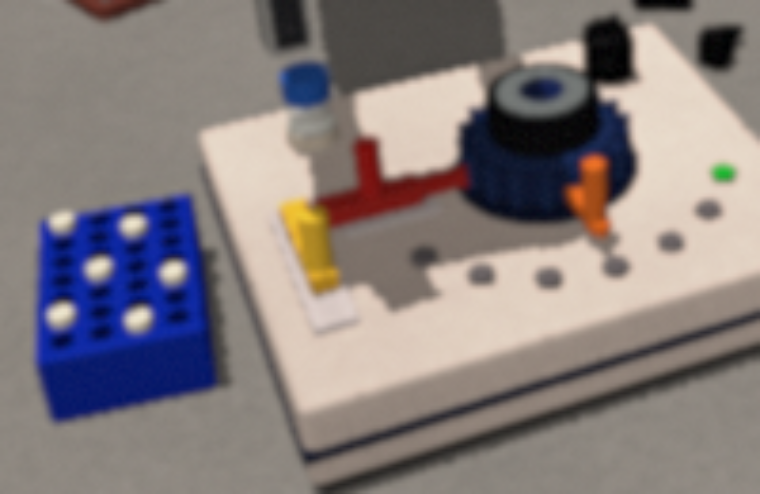

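The crop shows the yellow, red and orange knobs all at their start positions, with the keeper behind the bolt's tail, as measured. I'll descend beside the keeper knob.

Emit:
{"name": "drive_tool", "arguments": {"plan": [{"tx": 30, "ty": 0, "tz": 1, "turn": 0, "hand": 0}, {"tx": 60, "ty": 0, "tz": 1, "turn": 0, "hand": 0}, {"tx": 85, "ty": 0, "tz": 1, "turn": 0, "hand": 0}, {"tx": 98, "ty": 0, "tz": 1, "turn": 0, "hand": 0}, {"tx": 98, "ty": 0, "tz": 1, "turn": 0, "hand": 0}]}}

```text
t: 1.9
tool_pos: [0.4972, -0.2008, 0.1001]
orientation: [1.486, 1.006, -1.49]
contact_force: [0.1, 0.0, -0.0]
width: 0.0001
```

Emit:
{"name": "drive_tool", "arguments": {"plan": [{"tx": 0, "ty": 3, "tz": 0, "turn": 0, "hand": 0}, {"tx": 0, "ty": 6, "tz": 0, "turn": 0, "hand": 0}, {"tx": 0, "ty": 9, "tz": 0, "turn": 0, "hand": 0}, {"tx": 0, "ty": 12, "tz": 0, "turn": 0, "hand": 0}, {"tx": 0, "ty": 15, "tz": 0, "turn": 0, "hand": 0}, {"tx": 0, "ty": 18, "tz": 0, "turn": 0, "hand": 0}, {"tx": 0, "ty": 18, "tz": 0, "turn": 0, "hand": 0}]}}

```text
t: 2.6
tool_pos: [0.5163, -0.2082, 0.1024]
orientation: [1.486, 1.002, -1.486]
contact_force: [-0.3, -0.4, -0.5]
width: -0.0001
```

```bash
python3 -c "
from h import *
import cv2
here()
b=capture('scene')[170:300,140:340,::-1]
cv2.imwrite('pics/c3.png',cv2.resize(b,None,fx=3.8,fy=3.8))"
```

```text
t2.60 imager mm [  38.9 -135.6  102.4] jaw -0.0 F imager [-0.1 -0.5 -0.5] width -0.00011966890376122315 q6 -0.14111261137407496
```

View pics/c3.png

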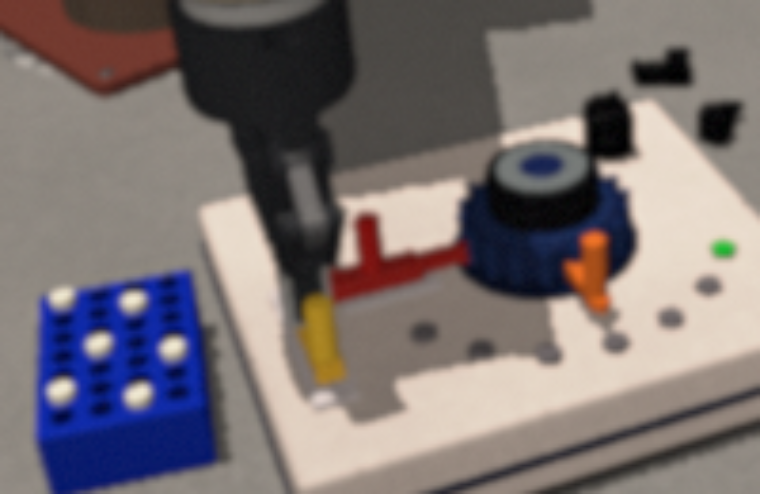

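The keeper knob has begun to move (base now near (325,370)). I'll continue in small steps and watch the force for the end stop.

Emit:
{"name": "drive_tool", "arguments": {"plan": [{"tx": 0, "ty": 3, "tz": -1, "turn": 0, "hand": 0}, {"tx": 0, "ty": 6, "tz": -1, "turn": 0, "hand": 0}, {"tx": 0, "ty": 9, "tz": -1, "turn": 0, "hand": 0}, {"tx": 0, "ty": 12, "tz": -1, "turn": 0, "hand": 0}, {"tx": 0, "ty": 14, "tz": -1, "turn": 0, "hand": 0}, {"tx": 0, "ty": 14, "tz": -1, "turn": 0, "hand": 0}]}}

```text
t: 3.25
tool_pos: [0.5294, -0.2124, 0.1022]
orientation: [1.486, 1.002, -1.486]
contact_force: [-1.1, 0.7, 0.2]
width: 0.0003
```

Emit:
{"name": "drive_tool", "arguments": {"plan": [{"tx": 0, "ty": 1, "tz": 0, "turn": 0, "hand": 0}, {"tx": 0, "ty": 2, "tz": 0, "turn": 0, "hand": 0}, {"tx": 0, "ty": 2, "tz": 0, "turn": 0, "hand": 0}]}}

```text
t: 3.55
tool_pos: [0.531, -0.213, 0.1022]
orientation: [1.486, 1.003, -1.486]
contact_force: [-1.3, -0.3, -0.7]
width: -0.0002
```

```bash
python3 -c "
from h import *
import cv2
here()
from station import capture
b=capture('top')[160:260,370:480,::-1]
cv2.imwrite('pics/c4.png',cv2.resize(b,None,fx=5,fy=5))"
```

```text
t3.55 imager mm [  54.3 -134.6  102.2] jaw -0.0 F imager [-1.1 -0.7 -0.7] width -0.0002496070959311531 q6 -0.1354243367887854
```

View pics/c4.png

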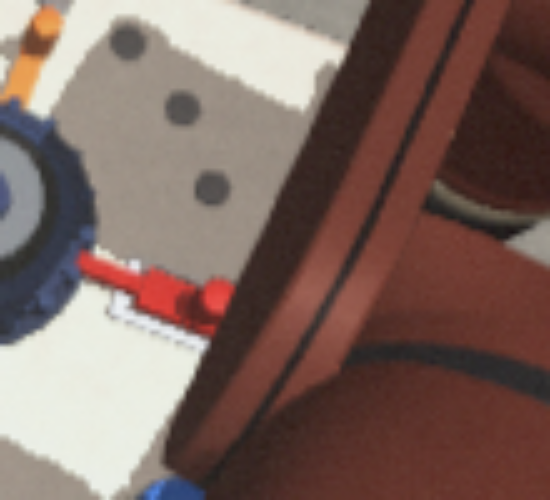

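The arm hides the keeper in this view, so I'll go on by force in 2 mm moves.

Emit:
{"name": "drive_tool", "arguments": {"plan": [{"tx": 0, "ty": 1, "tz": 0, "turn": 0, "hand": 0}, {"tx": 0, "ty": 2, "tz": 0, "turn": 0, "hand": 0}, {"tx": 0, "ty": 2, "tz": 0, "turn": 0, "hand": 0}]}}

```text
t: 3.9
tool_pos: [0.5329, -0.2138, 0.1023]
orientation: [1.486, 1.002, -1.486]
contact_force: [-1.4, 0.4, -1.2]
width: -0.0003
```

Emit:
{"name": "drive_tool", "arguments": {"plan": [{"tx": 0, "ty": 1, "tz": 0, "turn": 0, "hand": 0}, {"tx": 0, "ty": 2, "tz": 0, "turn": 0, "hand": 0}, {"tx": 0, "ty": 2, "tz": 0, "turn": 0, "hand": 0}]}}

```text
t: 4.2
tool_pos: [0.5338, -0.2141, 0.1021]
orientation: [1.485, 1.005, -1.488]
contact_force: [-5.6, 1.8, 1.5]
width: 0.0
```

The force rose and the tool stalled at x≈57 mm, which is the end stop. I'll back off and lift.

Emit:
{"name": "drive_tool", "arguments": {"plan": [{"tx": 0, "ty": -5, "tz": 0, "turn": 0, "hand": 0}, {"tx": -15, "ty": -7, "tz": 0, "turn": 0, "hand": 0}, {"tx": -38, "ty": -7, "tz": 0, "turn": 0, "hand": 0}, {"tx": -38, "ty": -7, "tz": 0, "turn": 0, "hand": 0}]}}

```text
t: 4.6
tool_pos: [0.5311, -0.2135, 0.1454]
orientation: [1.488, 0.994, -1.481]
contact_force: [0.4, -0.3, 0.2]
width: -0.0
```

```bash
python3 -c "
from h import *
here();go(0,-68,140,0);go(0,-68,102,0)"
```

```text
t4.60 imager mm [  54.6 -135.   145.4] jaw -0.0 F imager [ 0.5 -0.1  0.2] width -1.5020742256530831e-06 q6 -0.13617917449561995
 t4.60 d [  4.9 -54.7 -67. ] turn -0.0
 t4.60 d [ 42.9 -55.  -67. ] turn -0.0
```

Emit:
{"name": "drive_tool", "arguments": {"plan": [{"tx": 0, "ty": -18, "tz": -22, "turn": 0, "hand": 0}, {"tx": 0, "ty": -36, "tz": -44, "turn": 0, "hand": 0}, {"tx": 0, "ty": -53, "tz": -67, "turn": 0, "hand": 0}, {"tx": 0, "ty": -53, "tz": -67, "turn": 0, "hand": 0}, {"tx": 0, "ty": -53, "tz": -67, "turn": 0, "hand": 0}]}}

```text
t: 5.1
tool_pos: [0.5047, -0.1299, 0.141]
orientation: [1.486, 1.001, -1.484]
contact_force: [0.0, 0.3, 0.2]
width: 0.0003
```

```bash
python3 -c "
from h import *
here();go(0,-68,102,0)
import cv2
b=capture('scene')[170:300,140:340,::-1]
cv2.imwrite('pics/c5.png',cv2.resize(b,None,fx=3.8,fy=3.8))"
```

```text
t5.10 imager mm [ -1.2 -67.3 141. ] jaw 0.1 F imager [-0.1  0.3  0.2] width 0.0002705785394681132 q6 -0.020371863973501658
 t5.10 d [39.   1.1  0.7] turn 0.001
```

View pics/c5.png

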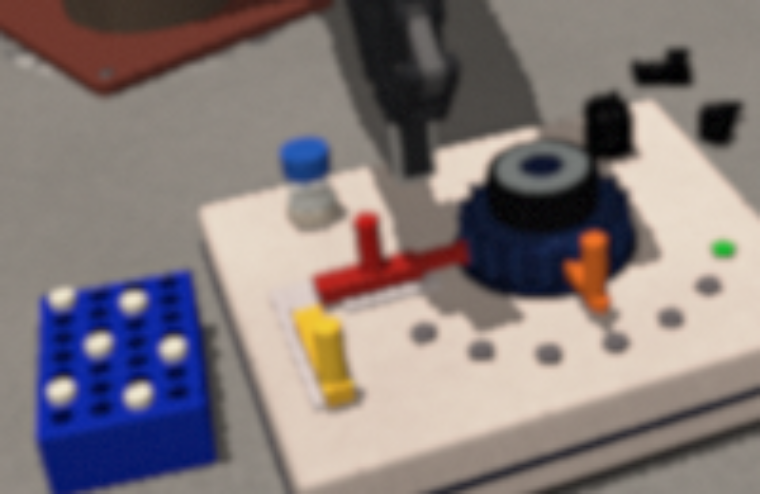

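The keeper now stands clear of the bolt's tail, with its bar starting at (310,320) and the red tail free. I'll descend on the barrel side of the red knob and push toward −y.

Emit:
{"name": "drive_tool", "arguments": {"plan": [{"tx": 15, "ty": 1, "tz": 1, "turn": 0, "hand": 0}, {"tx": 30, "ty": 1, "tz": 1, "turn": 0, "hand": 0}, {"tx": 39, "ty": 1, "tz": 1, "turn": 0, "hand": 0}, {"tx": 39, "ty": 1, "tz": 1, "turn": 0, "hand": 0}]}}

```text
t: 5.55
tool_pos: [0.5028, -0.1309, 0.0984]
orientation: [1.485, 1.007, -1.49]
contact_force: [-0.3, 0.6, -0.2]
width: -0.0003
```

Emit:
{"name": "drive_tool", "arguments": {"plan": [{"tx": 0, "ty": 0, "tz": 3, "turn": 0, "hand": 0}, {"tx": 0, "ty": 0, "tz": 6, "turn": 0, "hand": 0}, {"tx": 0, "ty": 0, "tz": 9, "turn": 0, "hand": 0}, {"tx": 0, "ty": 0, "tz": 12, "turn": 0, "hand": 0}, {"tx": 0, "ty": 0, "tz": 15, "turn": 0, "hand": 0}, {"tx": 0, "ty": 0, "tz": 18, "turn": 0, "hand": 0}, {"tx": 0, "ty": 0, "tz": 20, "turn": 0, "hand": 0}, {"tx": 0, "ty": 0, "tz": 20, "turn": 0, "hand": 0}]}}

```text
t: 6.35
tool_pos: [0.4972, -0.1502, 0.1015]
orientation: [1.486, 1.002, -1.486]
contact_force: [0.2, 0.3, -0.3]
width: 0.0001
```

```bash
python3 -c "
from h import *
here()"
```

```text
t6.35 imager mm [ -0.5 -89.  101.5] jaw -0.0 F imager [ 0.1  0.4 -0.3] width 6.896669071294893e-05 q6 -0.060771856725147705
```

Emit:
{"name": "drive_tool", "arguments": {"plan": [{"tx": 0, "ty": 0, "tz": 1, "turn": 0, "hand": 0}, {"tx": 0, "ty": 0, "tz": 2, "turn": 0, "hand": 0}, {"tx": 0, "ty": 0, "tz": 2, "turn": 0, "hand": 0}]}}

```text
t: 6.65
tool_pos: [0.4964, -0.1517, 0.1013]
orientation: [1.486, 1.002, -1.486]
contact_force: [0.5, 1.4, 1.1]
width: -0.0002
```

Emit:
{"name": "drive_tool", "arguments": {"plan": [{"tx": 0, "ty": 0, "tz": 1, "turn": 0, "hand": 0}, {"tx": 0, "ty": 0, "tz": 2, "turn": 0, "hand": 0}, {"tx": 0, "ty": 0, "tz": 2, "turn": 0, "hand": 0}]}}

```text
t: 6.95
tool_pos: [0.4957, -0.1536, 0.1013]
orientation: [1.486, 1.002, -1.486]
contact_force: [0.1, 1.5, 1.9]
width: -0.0004
```

Emit:
{"name": "drive_tool", "arguments": {"plan": [{"tx": 0, "ty": 0, "tz": 1, "turn": 0, "hand": 0}, {"tx": 0, "ty": 0, "tz": 2, "turn": 0, "hand": 0}, {"tx": 0, "ty": 0, "tz": 2, "turn": 0, "hand": 0}]}}

```text
t: 7.25
tool_pos: [0.4955, -0.1538, 0.1013]
orientation: [1.489, 1.004, -1.484]
contact_force: [5.1, 9.0, 1.0]
width: 0.0002
```

```bash
python3 -c "
from h import *
here()"
```

```text
t7.25 imager mm [ -0.7 -92.9 101.3] jaw -0.0 F imager [ 1.4 10.2  1. ] width 0.0002439814661046134 q6 -0.07239763470810595
```

The bolt reached its end stop at y −92.9 mm (I expected −93), with 10 N. I'll back off, lift, and go to the lever.

Emit:
{"name": "drive_tool", "arguments": {"plan": [{"tx": 0, "ty": 0, "tz": -6, "turn": 0, "hand": 0}, {"tx": -20, "ty": 0, "tz": -9, "turn": 0, "hand": 0}, {"tx": -45, "ty": 0, "tz": -9, "turn": 0, "hand": 0}, {"tx": -45, "ty": 0, "tz": -9, "turn": 0, "hand": 0}, {"tx": -45, "ty": 0, "tz": -9, "turn": 0, "hand": 0}]}}

```text
t: 7.75
tool_pos: [0.4983, -0.1473, 0.1464]
orientation: [1.486, 1.001, -1.486]
contact_force: [-0.7, 0.0, -0.4]
width: 0.0
```

```bash
python3 -c "
from h import *
here();go(72,0,146,-90)"
```

```text
t7.75 imager mm [ -0.5 -85.9 146.4] jaw -0.0 F imager [-0.7 -0.3 -0.4] width 3.0397000527372722e-05 q6 -0.05457948807857729
 t7.75 d [  0.4  72.5 -85.9] turn 1.57
```

Emit:
{"name": "drive_tool", "arguments": {"plan": [{"tx": 0, "ty": 15, "tz": 0, "turn": 0.14, "hand": 0}, {"tx": 0, "ty": 30, "tz": -8, "turn": 0.28, "hand": 0}, {"tx": 0, "ty": 45, "tz": -18, "turn": 0.42, "hand": 0}, {"tx": 0, "ty": 60, "tz": -30, "turn": 0.56, "hand": 0.2}, {"tx": 0, "ty": 72.5, "tz": -42, "turn": 0.7, "hand": 0.5}, {"tx": 0, "ty": 72.5, "tz": -54, "turn": 0.84, "hand": 0.5}, {"tx": 0, "ty": 72.5, "tz": -66, "turn": 0.98, "hand": 0.5}, {"tx": 0, "ty": 72.5, "tz": -78, "turn": 1.12, "hand": 0.5}, {"tx": 0, "ty": 72.5, "tz": -86, "turn": 1.26, "hand": 0.5}, {"tx": 0, "ty": 72.5, "tz": -86, "turn": 1.4, "hand": 0.5}, {"tx": 0, "ty": 72.5, "tz": -86, "turn": 1.54, "hand": 0.5}, {"tx": 0, "ty": 72.5, "tz": -86, "turn": 1.57, "hand": 0.5}]}}

```text
t: 8.95
tool_pos: [0.5966, -0.0943, 0.1444]
orientation: [-2.007, 0.393, 2.013]
contact_force: [0.1, 0.6, -0.5]
width: 0.0427
```

```bash
python3 -c "
from h import *
here();go(72,0,105,-90)
import cv2
b=capture('scene')[170:300,160:360,::-1]
cv2.imwrite('pics/c6.png',cv2.resize(b,None,fx=3.8,fy=3.8))"
```

```text
t8.95 imager mm [7.080e+01 1.000e-01 1.444e+02] jaw -90.1 F imager [-0.1  0.7 -0.5] width 0.042674021656788484 q6 1.6696080986423272
 t8.95 d [39.4  0.1 -1.3] turn -0.002
```

View pics/c6.png

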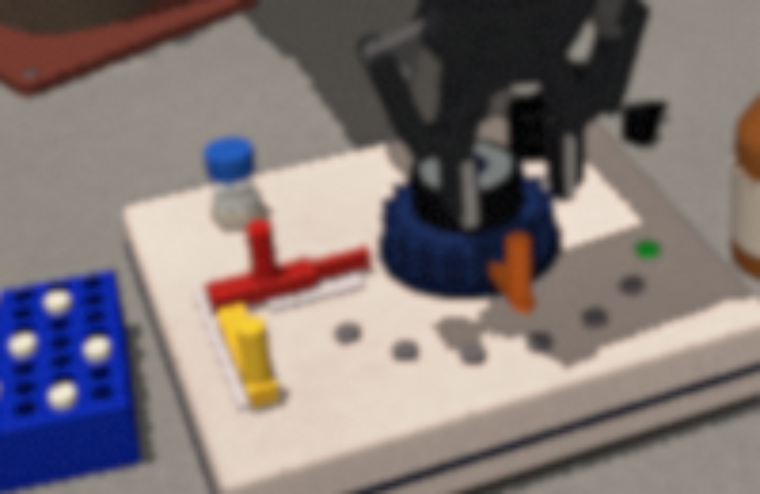

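The bolt nose at (368,262) now stands clear of the collar, the keeper is aside, and the open jaws straddle the orange knob. I'll descend and grip.

Emit:
{"name": "drive_tool", "arguments": {"plan": [{"tx": 15, "ty": 0, "tz": -1, "turn": 0, "hand": 0.5}, {"tx": 30, "ty": 0, "tz": -1, "turn": 0, "hand": 0.5}, {"tx": 39, "ty": 0, "tz": -1, "turn": 0, "hand": 0.5}, {"tx": 39, "ty": 0, "tz": -1, "turn": 0, "hand": 0.5}, {"tx": 39, "ty": 0, "tz": -1, "turn": 0, "hand": 0.1}, {"tx": 39, "ty": 0, "tz": -1, "turn": 0, "hand": 0.1}, {"tx": 39, "ty": 0, "tz": -1, "turn": 0, "hand": 0.1}, {"tx": 39, "ty": 0, "tz": -1, "turn": 0, "hand": 0.1}], "newtons": 20}}

```text
t: 9.8
tool_pos: [0.5992, -0.0949, 0.108]
orientation: [-2.013, 0.39, 2.01]
contact_force: [1.4, -0.4, -0.1]
width: 0.0107
```

```bash
python3 -c "
from h import *
here()
for i in range(1,12):
  a=np.radians(min(60,i*60/10)); go(72*np.cos(a),72*np.sin(a),105,-90+np.degrees(a))"
```

```text
t9.80 imager mm [ 73.4   0.4 108. ] jaw -90.0 F imager [ 1.5  0.2 -0.1] width 0.01067201533281572 q6 1.6667765938546664
 t9.80 d [ 3.  -7.1  1.8] turn -0.104
 t9.80 d [  3.  -14.5   2.9] turn -0.209
 t9.80 d [  3.  -21.8   4.9] turn -0.314
 t9.80 d [  3.  -28.9   7.6] turn -0.418
 t9.80 d [  3.  -35.6  11. ] turn -0.523
 t9.80 d [  3.  -41.9  15.1] turn -0.628
 t9.80 d [  3.  -47.8  19.8] turn -0.733
 t9.80 d [  2.9 -53.1  25.2] turn -0.837
 t9.80 d [  2.9 -57.8  31. ] turn -0.942
 t9.80 d [  2.9 -61.9  37.3] turn -1.047
 t9.80 d [  2.9 -61.9  37.3] turn -1.047
```

Emit:
{"name": "drive_tool", "arguments": {"plan": [{"tx": 0, "ty": 0, "tz": 0, "turn": 0, "hand": 0}, {"tx": 0, "ty": 0, "tz": 0, "turn": 0, "hand": 0}, {"tx": 0, "ty": -7, "tz": 1, "turn": -0.1, "hand": 0}, {"tx": 0, "ty": -14.5, "tz": 2, "turn": -0.21, "hand": 0}, {"tx": 0, "ty": -22, "tz": 4, "turn": -0.31, "hand": 0}, {"tx": 0, "ty": -22, "tz": 4, "turn": -0.31, "hand": 0}]}}

```text
t: 10.4
tool_pos: [0.6043, -0.0721, 0.108]
orientation: [-2.187, 0.078, 2.182]
contact_force: [2.1, 2.1, 1.1]
width: 0.0108
```

```bash
python3 -c "
from h import *
here()
import cv2
b=capture('scene')[170:300,180:380,::-1]
cv2.imwrite('pics/c7.png',cv2.resize(b,None,fx=3.8,fy=3.8))
for i in range(3,12):
  a=np.radians(min(60,i*60/10)); go(72*np.cos(a),72*np.sin(a),105,-90+np.degrees(a))"
```

```text
t10.40 imager mm [ 69.5  23.6 108. ] jaw -72.1 F imager [1.2 2.7 1.1] width 0.010762759679123064 q6 1.3931489406235142
 t10.45 d [3.  0.5 1.4] turn -0.005
 t10.45 d [ 3.  -7.   1.9] turn -0.11
 t10.45 d [  3.  -14.4   3.1] turn -0.215
 t10.45 d [  3.  -21.7   5.1] turn -0.319
 t10.45 d [  3.  -28.7   7.8] turn -0.424
 t10.45 d [  3.  -35.4  11.3] turn -0.529
 t10.45 d [  3.  -41.7  15.4] turn -0.633
 t10.45 d [  3.  -47.5  20.2] turn -0.738
 t10.45 d [  3.  -47.5  20.2] turn -0.738
```

View pics/c7.png

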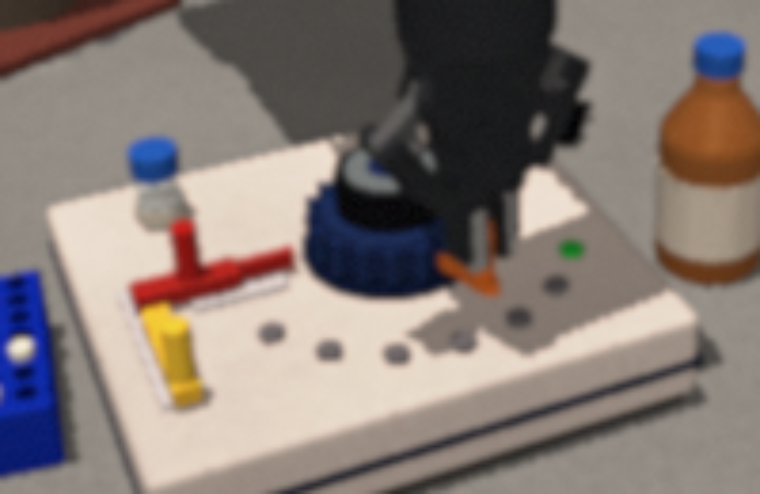

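The lever follows the grip to about +20°, with the bolt and keeper still open. I'll continue round to +60°.

Emit:
{"name": "drive_tool", "arguments": {"plan": [{"tx": 0, "ty": -7, "tz": 1, "turn": -0.11, "hand": 0}, {"tx": 0, "ty": -14.5, "tz": 3, "turn": -0.215, "hand": 0}, {"tx": 0, "ty": -21.5, "tz": 5, "turn": -0.32, "hand": 0}, {"tx": 0, "ty": -28.5, "tz": 7.5, "turn": -0.425, "hand": 0}, {"tx": 0, "ty": -35.5, "tz": 11, "turn": -0.53, "hand": 0}, {"tx": 0, "ty": -41.5, "tz": 15, "turn": -0.635, "hand": 0}, {"tx": 0, "ty": -47.5, "tz": 20, "turn": -0.738, "hand": 0}, {"tx": 0, "ty": -47.5, "tz": 20, "turn": -0.738, "hand": 0}, {"tx": 0, "ty": -47.5, "tz": 20, "turn": -0.738, "hand": 0}, {"tx": 0, "ty": -47.5, "tz": 20, "turn": -0.738, "hand": 0}]}}

```text
t: 11.45
tool_pos: [0.5888, -0.0232, 0.1082]
orientation: [1.846, 0.632, -1.835]
contact_force: [9.0, 4.9, -2.3]
width: 0.0108
```

```bash
python3 -c "
from h import *
here();go(36,62.35,105,-30)"
```

```text
t11.45 imager mm [ 36.9  63.1 108.2] jaw -30.1 F imager [ 6.5  7.9 -2.3] width 0.010849701551355206 q6 0.7333069145089995
 t11.45 d [ 3.2 -0.4  1.1] turn -0.002
```

Emit:
{"name": "drive_tool", "arguments": {"plan": [{"tx": 0, "ty": 0, "tz": 0, "turn": 0, "hand": 0.4}, {"tx": 0, "ty": 0, "tz": 0, "turn": 0, "hand": 0.5}, {"tx": 0, "ty": 0, "tz": 0, "turn": 0, "hand": 0.5}, {"tx": 0, "ty": 0, "tz": 0, "turn": 0, "hand": 0.5}, {"tx": -20, "ty": 0, "tz": 0, "turn": 0, "hand": 0.5}, {"tx": -50, "ty": 0, "tz": 0, "turn": 0, "hand": 0.5}, {"tx": -90, "ty": 0, "tz": 0, "turn": 0, "hand": 0.5}, {"tx": -130, "ty": 0, "tz": 0, "turn": 0, "hand": 0.5}, {"tx": -150, "ty": 0, "tz": 0, "turn": 0, "hand": 0.5}, {"tx": -150, "ty": 0, "tz": 0, "turn": 0, "hand": 0.5}]}}

```text
t: 12.45
tool_pos: [0.5887, -0.0246, 0.2619]
orientation: [1.844, 0.63, -1.831]
contact_force: [1.2, -0.0, -0.8]
width: 0.0424
```

```bash
python3 -c "
from h import *
here();go(-20,-250,255)"
```

```text
t12.45 imager mm [ 37.4  61.8 261.9] jaw -30.0 F imager [ 1.2  0.4 -0.8] width 0.04243135766203228 q6 0.7310669499136091
 t12.45 d [  6.  106.  298.8] turn 0
```

Now I'll move away, well above everything, so the top camera can see.

Emit:
{"name": "drive_tool", "arguments": {"plan": [{"tx": 0, "ty": 13, "tz": 37, "turn": 0, "hand": 0.5}, {"tx": 0, "ty": 26, "tz": 75, "turn": 0, "hand": 0.5}, {"tx": 0, "ty": 40, "tz": 112, "turn": 0, "hand": 0.5}, {"tx": 0, "ty": 53, "tz": 150, "turn": 0, "hand": 0.5}, {"tx": 0, "ty": 66, "tz": 187, "turn": 0, "hand": 0.5}, {"tx": 0, "ty": 80, "tz": 225, "turn": 0, "hand": 0.5}, {"tx": 0, "ty": 93, "tz": 262, "turn": 0, "hand": 0.5}, {"tx": 0, "ty": 106, "tz": 300, "turn": 0, "hand": 0.5}, {"tx": 0, "ty": 115, "tz": 340, "turn": 0, "hand": 0.5}, {"tx": 0, "ty": 125, "tz": 380, "turn": 0, "hand": 0.5}, {"tx": 0, "ty": 125, "tz": 380, "turn": 0, "hand": 0.5}, {"tx": 0, "ty": 125, "tz": 380, "turn": 0, "hand": 0.5}]}}

```text
t: 13.65
tool_pos: [0.3637, -0.3569, 0.2556]
orientation: [1.84, 0.635, -1.842]
contact_force: [-0.7, 0.6, -0.0]
width: 0.0427
```

```bash
python3 -c "
from h import *
here()
import cv2
im=capture('top')[115:305,235:500,::-1]
cv2.imwrite('pics/c8.png',cv2.resize(im,None,fx=3,fy=3,interpolation=cv2.INTER_CUBIC))"
```

```text
t13.65 imager mm [ -47.  -330.6  255.6] jaw -30.1 F imager [-0.9  0.2 -0. ] width 0.04273981522386675 q6 -0.022250810474823825
```

View pics/c8.png

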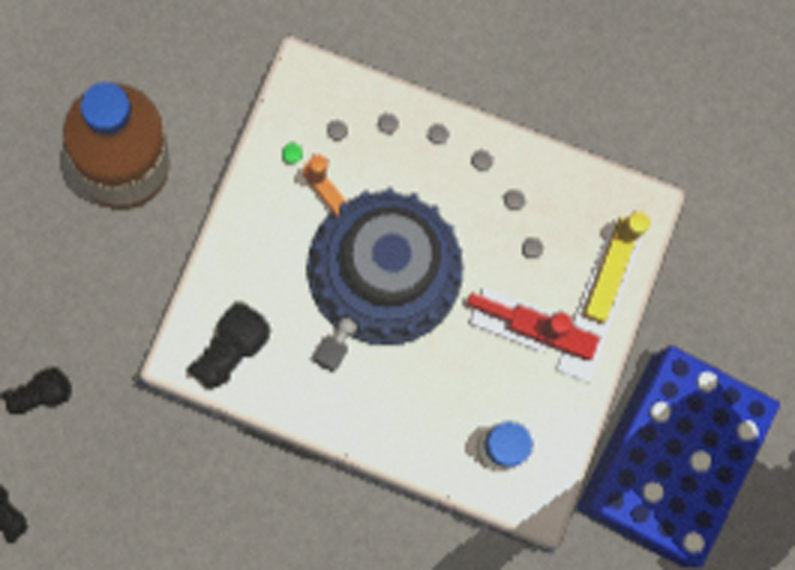

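The keeper top is at (638,223), red at (561,322), and the lever top at (317,164) in line with the green stud at (292,153). The loose objects look unmoved. I'll check the numbers.

```bash
python3 -c "
from h import *
c,s=np.cos(p0[2]),np.sin(p0[2])
for n,u,z in [('keeper',(638,223),.106),('red',(561,322),.106),('lever',(317,163),.11),('green',(292,153),.065),('vial',(509,444),.106),('rack white',(700,461),.047),('model',(230,343),.085),('bottlecap',(106,107),.145)]:
  X=ray('top',(235+(u[0]+.5)/3-.5,115+(u[1]+.5)/3-.5),z);d=X[:2]-p0[:2];q=np.array([d[0]*c+d[1]*s,-d[0]*s+d[1]*c])
  print(n,(q*1e3).round(1),'ang',np.degrees(np.arctan2(q[1],q[0])).round(1))
"
```

```text
keeper [  76.1 -133.7] ang -60.4
red [   0.2 -110.8] ang -89.9
lever [35.6 62.8] ang 60.5
green [47.6 82.7] ang 60.1
vial [ -80.9 -107.1] ang -127.0
rack white [ -37.1 -230.8] ang -99.1
model [-85.1  71.4] ang 140.0
bottlecap [ 10.7 190.4] ang 86.8
```

```bash
python3 -c "
from station import order
print(order.close_job())"
```

```text
the job is handed in; nothing more can be done
None
```

I slid the keeper to its end stop and drew the bolt to its end stop. I then gripped the orange lever, turned it ccw through the clicks to the green stud at +60°, let go and moved the arm clear. I handed the job in at about 13.7 s of robot time.

The last checks, measured from the top picture after the arm had moved away:

| Item | Measured | Needed |
|---|---|---|
| Keeper travel | about 31 mm | more than 26 mm |
| Bolt travel | about 15.8 mm | more than 12 mm |
| Lever angle | 60.5°, green stud at 60.1° (under 1 mm at the pointer) | within 9 mm |
| Vial, model, bottle cap, rack | same pixels as at the start | within 20 mm |

The arm was clear with a contact force near 0. I did not measure the collar's speed directly. No check failed or disagreed; one move call was refused for missing keys, and it moved nothing.

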